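Open the ratchet clamp back to its stop collar

TASK

Free the knee trial: press the yellow release of the ratchet clamp down with a fingertip and, keeping it pressed, push the sliding jaw back along its bar until it rests against the red stop collar, then take the hand away. Leave the trial standing where it is, do not shift the collar, and do not lift or disturb anything else on the table.

Things in the scene. Friction and masses are not known exactly. Their poses are not given: they have to be found in the camera images.
- clamp: Ratchet holding clamp, bolted down: aluminium base plate 315 x 130 mm, 12 mm thick, with a steel toothed bar running along its own x axis. Origin on the table surface; the plate spans x -135..180, y -65..65 mm. The steel bar lies at y = -35 mm, its top 53 mm above the table. At the -x end stands the fixed jaw (57 mm high), at the +x end of the bar an end post (59 mm high). The sliding jaw opens along +x. z is up.
- jaw (a joint): travel of the sliding black jaw along the bar in m: 0 to 0.003 at the start (closed around the trial), grows as it is pushed back along the clamp's +x. Slides with about 2.5 N of friction, but only while the release is pressed; otherwise the ratchet lets it back off no more than about 10 mm.
- release (a joint): depth by which the yellow release pad is pressed straight down, m: 0 up, 0.009 fully down (about 5 N; 2 N to begin). The ratchet is free beyond about 0.005. It is sprung and comes up when let go, so it has to stay pressed while the jaw is pushed; after the push it may rest part way down on a tooth.
- release_top (a point): Centre of the top of the yellow release pad, 82 mm above the table when up, riding on the sliding jaw. The pad is 32 mm along the clamp's x and 44 mm across. A black upright plate of the jaw, 46 mm wide and 25 mm higher than the pad, stands along the pad's +x edge, its near face 18 mm from this point: a fingertip that holds the pad down can push the jaw back by this plate. Nothing taller than the pad stands on its other three sides within 60 mm. Axes as the clamp's.
- jaw_back (a point): Point on the back (+x) face of the sliding jaw, over the bar, 61 mm above the table. It meets stop_face when the jaw is fully back. Axes as the clamp's.
- stop_face (a point): Point on the face of the red stop collar (34 mm wide, 14 mm thick along the bar, 67 mm high) that looks at the jaw, 61 mm above the table. The collar is tightened on the bar (holds about 40 N), 52 to 100 mm behind the jaw at the start. Axes as the clamp's.
- trial: Knee insert trial, loose: white plastic block on a steel plate, 46 x 62 mm, 25 mm high, standing on the base plate between the jaws with a few mm of play; origin at the centre of its underside, 12 mm above the table.
- ball_blue: Bystander, loose: blue plastic hip-head trial ball, 32 mm wide and 28 mm tall with a flat underside; standing close beside the clamp on its bar side. Origin at its underside.
- ball_green: Bystander, loose: green plastic hip-head trial ball, 36 mm wide and 32 mm tall with a flat underside; standing close beside the clamp on its bar side. Origin at its underside.
- marker: Bystander, loose: green marker pen with blue cap, 135 mm long, 12 mm thick, lying close beside the clamp on the side away from the bar. Origin at its underside.
- red_box: Bystander, loose: open red plastic box with white filling, 80 x 55 x 24 mm. Origin at its underside.
- forceps: Bystander, loose: bundle of steel ring-handled forceps lying flat, about 180 x 80 mm, 22 mm high. Origin at its underside.
- gallipot: Bystander, loose: small steel bowl, 72 mm wide, 50 mm high. Origin at its underside.
- driver: Bystander, loose: screwdriver with black handle, 200 mm long, lying. Origin at its underside.
- drill: Bystander, loose: surgical hand drill, silver on a black battery foot, 165 mm tall, standing at the far left. Origin at its underside.
Not all that is in view belongs to the job. What is shaped like the trial but orange or purple is not meant.

How it is judged:
By the outcome, as a careful person would: the job done as asked, in the order asked, and still so for the second after the job is handed in, with the robot touching nothing.
It also fails if it takes over 35 s, if anything falls off the work surface, if the arm or the gripper's body presses on something with over 40 N, if the wrist force passes 120 N, or if a joint passes its speed limit or range.

ROBOT

A 7-joint arm with a two-finger parallel gripper is mounted at the origin on the work surface. World frame = base frame: x ahead of the robot, y to its left, z up, the work surface at z = 0. Lengths are in m, angles in rad, forces in N, time in s.
With the tool pointing down it reaches from about 0.425 to 0.925 m from the base axis. Payload 6.8 kg.
Tool frame: the origin (TCP) lies on the centre line of the jaws, within the pads' length; the fingertips stand 8 mm ahead of it and the grasp point (between the pads) lies 11 mm behind it; x points along the fingers, y is the direction in which the jaws open and shut, and the axes are right-handed (so a half turn about x gives the same grasp; the last joint's range is limited). The gripper opens to 88 mm and grips with 3 to 60 N. Pads are 20 mm wide; open, the fingers measure 115 mm over their backs; the gripper's body (75 mm by 178 mm) begins 61 mm behind the grasp point.
Start: joints at [-1.257, 0.477, 0.022, 1.555, -0.011, 1.109, -0.083], TCP at [0.276, 0.616, 0.231] pointing down, gripper open.
Joint ranges: [-2.96, 2.96], [-0.34, 2.1], [-1.41, 1.46], [0.24, 2.44], [-1.37, 4.51], [0.17, 1.92], [-2.96, 2.96]. Speed limits (rad/s): [2.39, 2.39, 3.14, 3.14, 3.14, 3.14, 3.14].

INTERFACE

Orientations are given as a rotation vector (axis times angle).
In Python, from cell import r, imaging, order gives the robot as it stands.
- The arm moves only by the tool send_rows, never from a script. Its arguments are lists of equal length, an entry for each row: "dp": the shift along the tool's x, y, z in mm, a list of three; "rot": the turn, a rotation vector about the tool's x, y, z in rad, a list of three; "fingers": the opening in per cent of the stroke, from 0 (shut) to 100 (fully open). In form: {"dp": [[tx, ty, tz], ...], "rot": [[ax, ay, az], ...], "fingers": [fingers, ...]}. A call has 1 to 8 rows; each row is the pose to reach, as a shift and turn from the pose commanded when the call began, along the tool's axes at that moment; what a row does not reach only later rows make up. A row lasts 1/12 s, in which the tool goes at most 41.7 mm and 7.16 degrees, less where a joint would pass 70% of its speed; a pose out of reach is approached as far as the arm can. A call with a gripper value outside its range is refused whole. The fingers move at their own pace and stop on an object; the grip force is fixed at half the most. Time passes only in rows, so rows that repeat a pose let the fingers close. It gives the time, the measured TCP pose, the force and the opening at its end, in the units of the state.
- r.sense(): the state, without advancing time (a new reading comes with each control period).
- imaging.grab_frame(name): name is "scene" or "side" or "wrist"; returns the picture (480x640x3 uint8, red, green, blue); there is no depth.
- imaging.calibration(name): a dict with "camera_matrix" (3x3 intrinsics, pixels), "extrinsics" (4x4, takes a point from camera to world coordinates). Camera axes: x right, y down, z forward; pixel columns grow to the right and rows downward; lengths in m; the calibration is good to about 2 mm. A picture is of the moment at which its call begins: read the wrist's pose just before it. calibration takes no time and is no camera call; for the wrist camera it gives the pose at the moment of the call.
- order.close_job(): hands the job in, once; it reports no verdict.
The state is a dict: "time_s": time; "q": joint angles; "joint_velocities": joint speeds; "joint_torque": joint torques, N m; "tcp_pos": TCP position; "tool_rot": TCP orientation; "force": force on the tool from outside, world axes, zero at the start; "moment": the same for the moment, N m; "width": finger opening in m.
Only numpy, scipy, OpenCV 4.12 (cv2) and the standard library are available. Lean on these libraries where they do the work, as an engineer would, in place of code of your own. Each camera call takes 0.05 s, during which the arm holds its last target. There are 200 camera calls.

## Working session

There is one attempt and no reset: what is moved stays moved. The work goes in short steps, Python scripts to look and compute and a tool call to move; the robot and the scene stay as the last step left them, time stands still between calls to the robot, and variables do not carry over. Pictures are saved under pics/ and viewed, about 8 in all and at most 12, crops included, and the job is handed in when it is done.

Besides the shell and the picture viewer there is one more tool, called by a JSON object that holds its "name" and its "arguments". send_rows: Moves the arm, as the interface text tells. Its arguments: {"type":"object","properties":{"dp":{"type":"array"},"rot":{"type":"array"},"fingers":{"type":"array"}},"required":["dp","rot","fingers"]}

```bash
ls; mkdir -p pics
python3 - <<'E'
from cell import r, imaging, order
import cv2, numpy as np
print(r.sense())
for n in ("scene","side"):
    im=imaging.grab_frame(n); cv2.imwrite(f"pics/{n}0.png",im[:,:,::-1])
    c=imaging.calibration(n); print(n,np.round(c["camera_matrix"],1).tolist(),np.round(c["extrinsics"],3).tolist())
E
```

```text
pics
{'time_s': 0.0, 'q': array([-1.25707655,  0.47778006,  0.02235586,  1.5564303 , -0.01151528,
        1.10930926, -0.08310789]), 'joint_velocities': array([-0.00063615,  0.00078707,  0.00086384, -0.00015812,  0.00014881,
        0.00180655, -0.00212051]), 'joint_torque': array([-5.39195880e-04, -5.82860041e+01,  1.53428435e+00, -2.72594637e+01,
       -5.43650833e-02,  1.69843918e-02,  1.18925918e-04]), 'tcp_pos': array([0.27613809, 0.61529176, 0.2297044 ]), 'tool_rot': array([ 0.32946118,  1.54560853, -0.3322759 ]), 'force': array([0.20331255, 0.11790717, 0.78864528]), 'moment': array([ 0.00089705, -0.03051232, -0.01292543]), 'width': 0.0877530082978822}
scene [[482.1, 0.0, 317.7], [0.0, 482.1, 237.8], [0.0, 0.0, 1.0]] [[-0.151, 0.851, -0.502, 1.099], [0.988, 0.131, -0.076, 0.078], [0.001, -0.508, -0.861, 1.043], [0.0, 0.0, 0.0, 1.0]]
side [[434.6, 0.0, 324.0], [0.0, 434.6, 245.7], [0.0, 0.0, 1.0]] [[-0.996, -0.046, 0.074, 0.446], [-0.085, 0.687, -0.722, 0.777], [-0.017, -0.726, -0.688, 0.818], [0.0, 0.0, 0.0, 1.0]]
```

View pics/scene0.png

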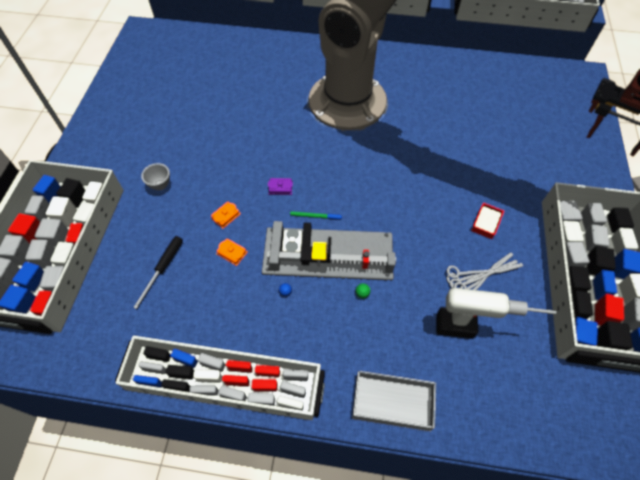

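View pics/side0.png

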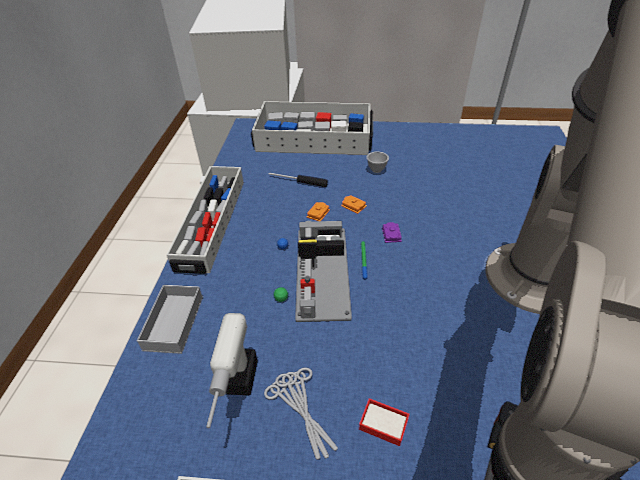

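The scene view shows the clamp at about (265..395, 225..278), the yellow pad near (320,250) and the red collar near (366,258). In the side view the pad is at (307,241), partly behind the black upright, and the collar is at (307,287). I'll enlarge both views.

```bash
cat > h.py <<'E'
import cv2, numpy as np
from cell import r, imaging, order
def ray(c,uv):
    K=np.array(c["camera_matrix"]);T=np.array(c["extrinsics"])
    d=T[:3,:3]@np.linalg.inv(K)@np.array([uv[0],uv[1],1.]); return T[:3,3],d/np.linalg.norm(d)
def onplane(c,uv,z):
    o,d=ray(c,uv); return o+d*(z-o[2])/d[2]
def proj(c,p):
    K=np.array(c["camera_matrix"]);T=np.array(c["extrinsics"])
    q=K@(T[:3,:3].T@(np.asarray(p)-T[:3,3])); return q[:2]/q[2]
def blobs(im,lo,hi,amin=8):
    m=cv2.inRange(cv2.cvtColor(im,cv2.COLOR_RGB2HSV),lo,hi)
    n,l,s,c=cv2.connectedComponentsWithStats(m)
    return m,[(s[i].tolist(),c[i].round(1).tolist()) for i in range(1,n) if s[i][4]>=amin]
E
python3 - <<'E'
from h import *
a=cv2.imread("pics/scene0.png");b=cv2.imread("pics/side0.png")
A=cv2.resize(a[215:290,255:405],(800,400),interpolation=cv2.INTER_CUBIC)
B=cv2.resize(b[210:330,260:380],(400,400),interpolation=cv2.INTER_CUBIC)
cv2.imwrite("pics/z.png",cv2.resize(np.hstack([A[:,:],B]),(800,267)))
for n,i in(("scene",a),("side",b)):
    c=imaging.calibration(n); im=i[:,:,::-1].copy()
    for nm,lo,hi,z in(("yel",(22,120,80),(35,255,255),.082),("red",(0,150,80),(6,255,255),.067)):
        for s,ce in blobs(im,lo,hi)[1]:
            if 250<ce[0]<400 and 215<ce[1]<330: print(n,nm,s,ce,onplane(c,ce,z).round(4))
E
```

```text
scene yel [311, 242, 16, 19, 285] [318.7, 250.9] [0.5725 0.0011 0.082 ]
scene red [363, 257, 6, 11, 52] [365.5, 261.3] [0.5749 0.1097 0.067 ]
side yel [299, 239, 18, 4, 58] [307.6, 240.7] [ 0.5674 -0.0104  0.082 ]
side red [301, 279, 14, 14, 111] [308.1, 284.3] [0.5522 0.12   0.067 ]
```

View pics/z.png

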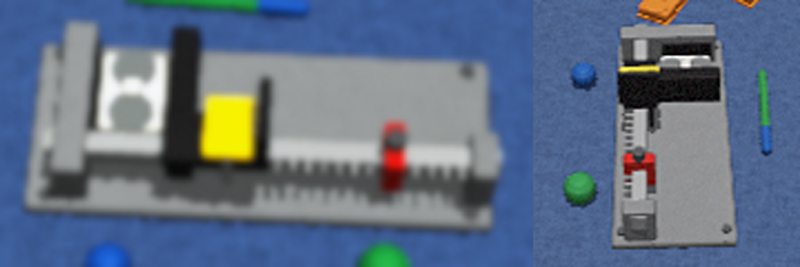

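The enlarged scene view shows, from left to right, the fixed jaw, the trial, the black jaw, the yellow pad, the thin upright at its right (+x) edge, the red collar and the end post. So clamp +x is roughly world +y, and the bar is on the far side from the robot. Next I'll get the clamp axis from the plate corners and plan a close wrist view.

Run:
```python
from h import *
from scipy.spatial.transform import Rotation as R
c=imaging.calibration("scene")
P=[onplane(c,u,.012)[:2] for u in((262,274),(393.6,278.3),(392.2,232.4),(266.8,227.7))]
print(np.round(P,3).tolist(), "mid",np.mean(P,0).round(3))
for a,b in((0,1),(3,2),(0,3),(1,2)):
    d=P[b]-P[a]; print(np.linalg.norm(d).round(3),np.degrees(np.arctan2(d[1],d[0])).round(1))
s=r.sense(); print(R.from_rotvec(s["tool_rot"]).as_matrix().round(3))
w=imaging.calibration("wrist"); print(w["extrinsics"].round(3) if hasattr(w["extrinsics"],'round') else w["extrinsics"], w["camera_matrix"])
print("drill",onplane(c,(458,322),0),"post",onplane(c,(490,300),.15))
```

```text
[[0.617, -0.128], [0.581, 0.182], [0.454, 0.169], [0.488, -0.143]] mid [0.535 0.02 ]
0.312 96.7
0.315 96.2
0.129 -173.3
0.127 -174.3
[[-0.001  0.409  0.912]
 [-0.002  0.912 -0.409]
 [-1.    -0.002  0.   ]]
[[ 0.409  0.879  0.245  0.209]
 [ 0.912 -0.394 -0.112  0.646]
 [-0.002  0.27  -0.963  0.384]
 [ 0.     0.     0.     1.   ]] [[369.23382157   0.         312.45620856]
 [  0.         369.23382157 238.5093852 ]
 [  0.           0.           1.        ]]
drill [0.66238422 0.33608196 0.        ] post [0.66861834 0.36204528 0.15      ]
```

{"name": "send_rows", "arguments": {"dp": [[0,-13,15],[0,-38,45],[0,-64,75],[0,-90,106],[0,-116,137],[0,-142,167],[0,-168,198],[0,-194,228]], "rot": [[-0.03,0,0],[-0.1,0,0],[-0.17,0,0],[-0.24,0,0],[-0.31,0,0],[-0.38,0,0],[-0.46,0,0],[-0.534,0,0]], "fingers": [0,0,0,0,0,0,0,0]}}

```text
time_s: 0.77
tcp_pos: [0.4054, 0.3433, 0.2304]
tool_rot: [-0.091, 1.569, 0.091]
force: [0.4, 0.2, -0.7]
width: 0.0381
```

{"name": "send_rows", "arguments": {"dp": [[0,-38,13],[0,-76,26],[0,-114,39],[0,-152,52],[0,-190,65],[0,-228,78],[0,-266,91],[0,-303,104]], "rot": [[0,0,0],[0,0,0],[0,0,0],[0,0,0],[0,0,0],[0,0,0],[0,0,0],[0,0,0]], "fingers": [0,0,0,0,0,0,0,0]}}

```text
time_s: 1.43
tcp_pos: [0.5424, 0.0539, 0.2305]
tool_rot: [-0.088, 1.569, 0.088]
force: [0.3, 0.0, -0.5]
width: 0.0003
```

{"name": "send_rows", "arguments": {"dp": [[0,-30,10],[0,-50,17],[0,-58,20],[0,-58,20],[0,-58,20]], "rot": [[0,0,0],[0,0,0],[0,0,0],[0,0,0],[0,0,0]], "fingers": [0,0,0,0,0]}}

```text
time_s: 1.85
tcp_pos: [0.5681, 0.0018, 0.2303]
tool_rot: [-0.088, 1.57, 0.089]
force: [0.3, 0.7, -0.9]
width: 0.0002
```

Run:
```python
from h import *
from scipy.spatial.transform import Rotation as R
s=r.sense(); print(s["tcp_pos"].round(4),s["width"],R.from_rotvec(s["tool_rot"]).as_matrix().round(3).tolist())
c=imaging.calibration("wrist"); im=imaging.grab_frame("wrist"); cv2.imwrite("pics/w1.png",im[:,:,::-1])
np.savez("w1",K=c["camera_matrix"],T=c["extrinsics"])
for nm,lo,hi,z in(("yel",(22,120,80),(35,255,255),.082),("red",(0,150,80),(6,255,255),.067)):
    for b,ce in blobs(im,lo,hi,30)[1]: print(nm,b,ce,onplane(c,ce,z).round(4))
```

```text
[0.5681 0.0018 0.2303] 0.00019264052612204778 [[-0.001, -0.112, 0.994], [0.001, 0.994, 0.112], [-1.0, 0.001, -0.001]]
yel [8, 22, 67, 80, 2848] [40.4, 62.0] [ 0.4649 -0.2149  0.082 ]
yel [57, 44, 31, 61, 136] [74.1, 73.0] [ 0.4697 -0.1902  0.082 ]
yel [59, 151, 67, 61, 2303] [91.9, 180.8] [ 0.5503 -0.1806  0.082 ]
yel [292, 198, 39, 52, 1965] [310.8, 223.3] [0.5655 0.0006 0.082 ]
red [426, 203, 16, 15, 188] [433.6, 209.3] [0.5445 0.1062 0.067 ]
red [424, 227, 16, 12, 110] [430.5, 234.0] [0.5667 0.1079 0.067 ]
red [148, 438, 29, 3, 56] [158.8, 439.4] [ 0.819 -0.132  0.067]
```

View pics/w1.png

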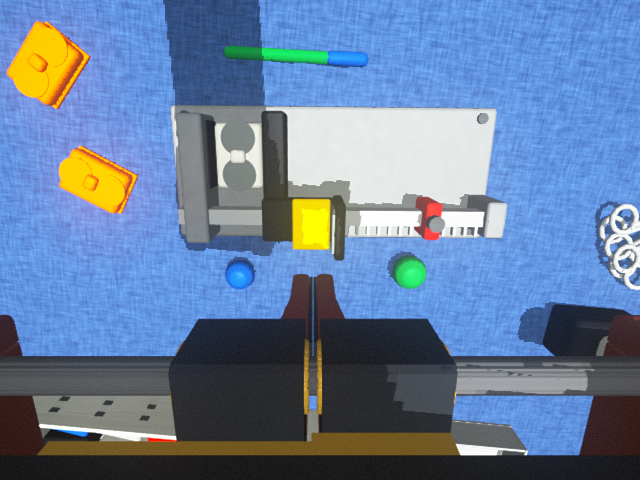

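The wrist view is clear. The pad is at u 292–331, v 198–250, which casts to 32 x 43 mm and agrees with the given size. Its centre is about (0.5655, 0.0006), within 3 mm of the point under the fingers. The upright's back is near u 344 and the collar face near u 425, giving about 73 mm of travel. The tool's y lies along the clamp's x. I'll go down to just above the pad.

{"name": "send_rows", "arguments": {"dp": [[10,0,-1],[40,-1,-3],[75,-1,-3],[105,-1,-3],[125,-1,-3],[134,-1,-3],[134,-1,-3],[134,-1,-3]], "rot": [[0,0,0],[0,0,0],[0,0,0],[0,0,0],[0,0,0],[0,0,0],[0,0,0],[0,0,0]], "fingers": [0,0,0,0,0,0,0,0]}}

```text
time_s: 2.57
tcp_pos: [0.5657, 0.0002, 0.0969]
tool_rot: [-0.089, 1.569, 0.089]
force: [0.1, -0.2, -0.4]
width: 0.0004
```

Run:
```python
from h import *
s=r.sense(); print(s["tcp_pos"].round(4),s["force"].round(2))
im=imaging.grab_frame("wrist"); a=imaging.grab_frame("scene")
im=cv2.resize(im[100:400,160:560],(600,450)); a=cv2.resize(a[200:290,290:350],(300,450),interpolation=cv2.INTER_CUBIC)
cv2.imwrite("pics/w2.png",cv2.resize(np.hstack([im,a]),(800,400))[:,:,::-1])
```

```text
[5.657e-01 2.000e-04 9.690e-02] [ 0.08 -0.17 -0.4 ]
```

View pics/w2.png

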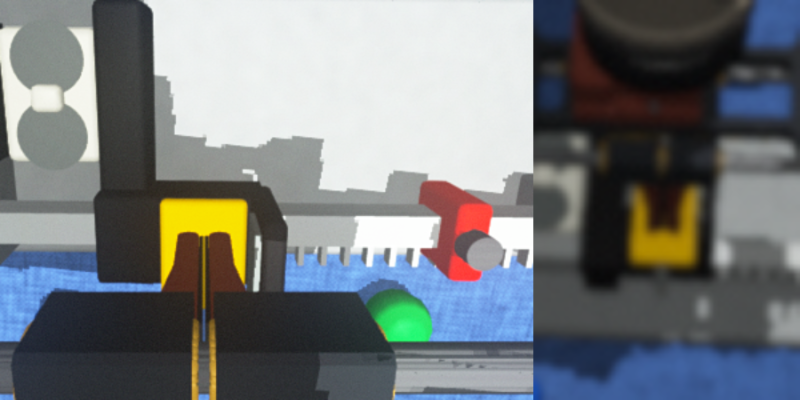

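The fingertips are centred over the pad and about 7 mm above it, clear of the upright. Now I'll press.

{"name": "send_rows", "arguments": {"dp": [[4,0,0],[7,0,0],[9,0,0],[11,0,0],[13,0,0],[14.5,0,0],[14.5,0,0],[14.5,0,0]], "rot": [[0,0,0],[0,0,0],[0,0,0],[0,0,0],[0,0,0],[0,0,0],[0,0,0],[0,0,0]], "fingers": [0,0,0,0,0,0,0,0]}}

```text
time_s: 3.33
tcp_pos: [0.5665, -0.0006, 0.0825]
tool_rot: [-0.088, 1.567, 0.088]
force: [2.6, 0.6, 5.4]
width: 0.0004
```

{"name": "send_rows", "arguments": {"dp": [[0,2,0],[0,5,0],[0,8,0],[0,11,0],[0,14,0],[0,17,0],[0,20,0],[0,20,0]], "rot": [[0,0,0],[0,0,0],[0,0,0],[0,0,0],[0,0,0],[0,0,0],[0,0,0],[0,0,0]], "fingers": [0,0,0,0,0,0,0,0]}}

```text
time_s: 4.0
tcp_pos: [0.5635, 0.0203, 0.0822]
tool_rot: [-0.089, 1.569, 0.089]
force: [2.5, -0.5, 5.6]
width: 0.0007
```

Run:
```python
from h import *
s=r.sense(); print(s["tcp_pos"].round(4),s["force"].round(2))
im=imaging.grab_frame("wrist"); b=imaging.grab_frame("side"); cv2.imwrite("pics/side3.png",b[:,:,::-1])
im=cv2.resize(im[100:400,160:560],(600,450)); b=cv2.resize(b[210:330,270:350],(300,450),interpolation=cv2.INTER_CUBIC)
cv2.imwrite("pics/w3.png",cv2.resize(np.hstack([im,b]),(800,400))[:,:,::-1])
```

```text
[0.5635 0.0203 0.0822] [ 2.54 -0.46  5.64]
```

View pics/w3.png

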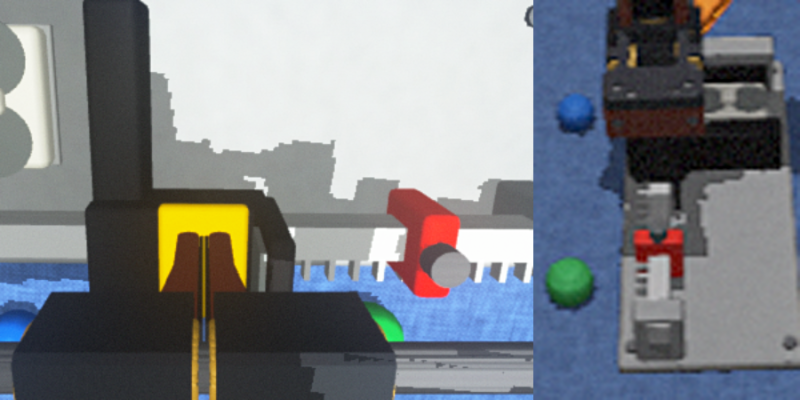

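The jaw has backed off about 19 mm with the fingertip, so the ratchet is free, and the trial has stayed where it was. I'll keep pushing.

{"name": "send_rows", "arguments": {"dp": [[0,3,0],[0,8,0],[0,14,0],[0,20,0],[0,26,0],[0,31,0],[0,35,0],[0,35,0]], "rot": [[0,0,0],[0,0,0],[0,0,0],[0,0,0],[0,0,0],[0,0,0],[0,0,0],[0,0,0]], "fingers": [0,0,0,0,0,0,0,0]}}

```text
time_s: 4.77
tcp_pos: [0.5593, 0.0557, 0.0821]
tool_rot: [-0.089, 1.569, 0.09]
force: [1.9, 1.5, 4.6]
width: 0.0007
```

Run:
```python
from h import *
s=r.sense(); print(s["tcp_pos"].round(4),s["force"].round(2))
im=imaging.grab_frame("wrist"); b=imaging.grab_frame("side"); cv2.imwrite("pics/side4.png",b[:,:,::-1])
im=cv2.resize(im[100:400,160:560],(600,450)); b=cv2.resize(b[210:330,270:350],(300,450),interpolation=cv2.INTER_CUBIC)
cv2.imwrite("pics/w4.png",cv2.resize(np.hstack([im,b]),(800,400))[:,:,::-1])
```

```text
[0.5593 0.0557 0.0821] [1.92 1.54 4.58]
```

View pics/w4.png

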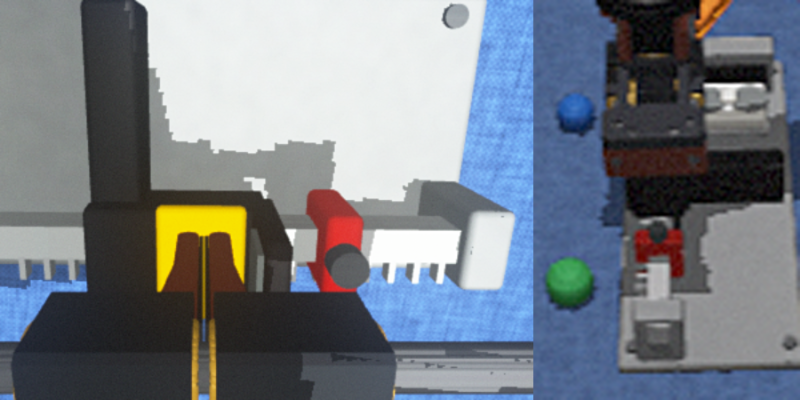

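The jaw is still following, with about 15 mm left to the collar.

{"name": "send_rows", "arguments": {"dp": [[0,2,0],[0,4,0],[0,6,0],[0,8,0],[0,10,0],[0,10,0]], "rot": [[0,0,0],[0,0,0],[0,0,0],[0,0,0],[0,0,0],[0,0,0]], "fingers": [0,0,0,0,0,0]}}

```text
time_s: 5.37
tcp_pos: [0.5583, 0.0643, 0.0821]
tool_rot: [-0.088, 1.569, 0.088]
force: [1.6, -2.1, 5.3]
width: 0.0006
```

{"name": "send_rows", "arguments": {"dp": [[0,1,0],[0,2,0],[0,3,0],[0,3,0]], "rot": [[0,0,0],[0,0,0],[0,0,0],[0,0,0]], "fingers": [0,0,0,0]}}

```text
time_s: 5.7
tcp_pos: [0.558, 0.0671, 0.0821]
tool_rot: [-0.088, 1.569, 0.088]
force: [2.1, -2.1, 4.6]
width: 0.0003
```

{"name": "send_rows", "arguments": {"dp": [[0,1,0],[0,2,0],[0,3,0],[0,3,0]], "rot": [[0,0,0],[0,0,0],[0,0,0],[0,0,0]], "fingers": [0,0,0,0]}}

```text
time_s: 6.03
tcp_pos: [0.5578, 0.0702, 0.0821]
tool_rot: [-0.088, 1.569, 0.089]
force: [1.7, -2.4, 4.1]
width: 0.0005
```

Run:
```python
from h import *
s=r.sense(); print(s["tcp_pos"].round(4),s["force"].round(2))
im=imaging.grab_frame("wrist"); b=imaging.grab_frame("side"); a=imaging.grab_frame("scene")
im=cv2.resize(im[200:350,260:460],(600,450)); b=cv2.resize(b[210:330,270:350],(300,450),interpolation=cv2.INTER_CUBIC)
a=cv2.resize(a[215:290,290:405],(300,196),interpolation=cv2.INTER_CUBIC)
b[254:]=a
cv2.imwrite("pics/w5.png",cv2.resize(np.hstack([im,b]),(800,400))[:,:,::-1])
```

```text
[0.5578 0.0702 0.0821] [ 1.75 -2.41  4.06]
```

View pics/w5.png

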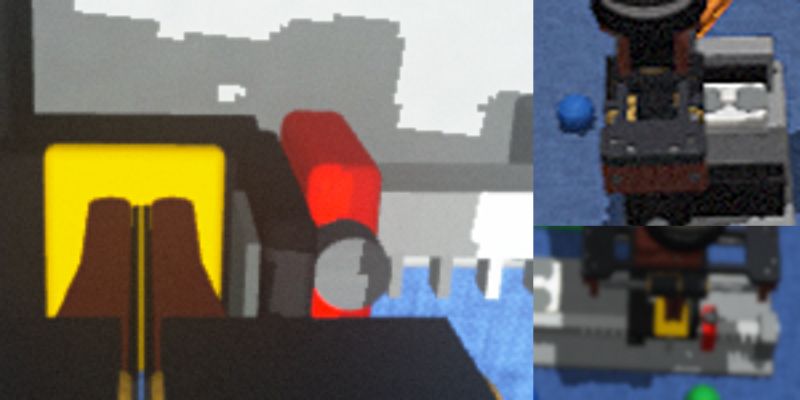

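A small gap to the collar remains. The pad is held down and the fingertip is about 8 mm short of the upright. I'll creep on until the side force rises.

{"name": "send_rows", "arguments": {"dp": [[0,1,0],[0,2,0],[0,3,0],[0,3,0]], "rot": [[0,0,0],[0,0,0],[0,0,0],[0,0,0]], "fingers": [0,0,0,0]}}

```text
time_s: 6.52
tcp_pos: [0.5574, 0.0731, 0.0822]
tool_rot: [-0.088, 1.569, 0.088]
force: [1.8, -1.2, 4.3]
width: 0.0008
```

{"name": "send_rows", "arguments": {"dp": [[0,1,0],[0,2,0],[0,2,0]], "rot": [[0,0,0],[0,0,0],[0,0,0]], "fingers": [0,0,0]}}

```text
time_s: 6.77
tcp_pos: [0.5572, 0.0752, 0.0822]
tool_rot: [-0.088, 1.569, 0.088]
force: [2.6, -2.2, 4.1]
width: 0.0008
```

{"name": "send_rows", "arguments": {"dp": [[0,1,0],[0,2,0],[0,2,0]], "rot": [[0,0,0],[0,0,0],[0,0,0]], "fingers": [0,0,0]}}

```text
time_s: 7.02
tcp_pos: [0.5566, 0.0768, 0.082]
tool_rot: [-0.088, 1.57, 0.088]
force: [2.3, -3.3, 4.0]
width: 0.0003
```

{"name": "send_rows", "arguments": {"dp": [[0,1,0],[0,2,0],[0,2,0]], "rot": [[0,0,0],[0,0,0],[0,0,0]], "fingers": [0,0,0]}}

```text
time_s: 7.27
tcp_pos: [0.5562, 0.0788, 0.0819]
tool_rot: [-0.088, 1.57, 0.088]
force: [-0.0, -3.4, 5.1]
width: 0.0005
```

Run:
```python
from h import *
s=r.sense(); print(s["tcp_pos"].round(4),s["force"].round(2))
im=imaging.grab_frame("wrist"); a=imaging.grab_frame("scene")
im=cv2.resize(im[200:350,260:460],(600,450))
a=cv2.resize(a[225:275,310:390],(600,375),interpolation=cv2.INTER_CUBIC)
A=np.zeros((450,600,3),np.uint8);A[:375]=a
cv2.imwrite("pics/w6.png",cv2.resize(np.hstack([im,A]),(800,300))[:,:,::-1])
```

```text
[0.5562 0.0788 0.0819] [-0.02 -3.45  5.11]
```

View pics/w6.png

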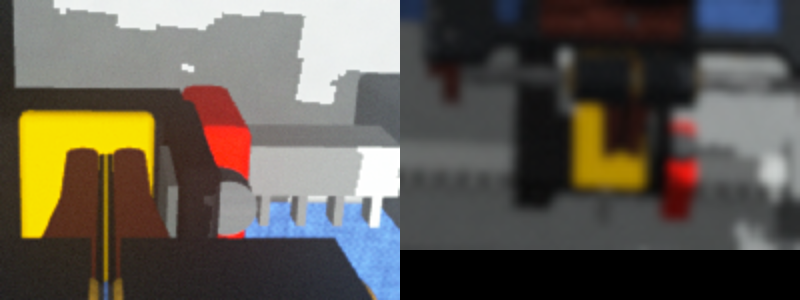

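The jaw's back now appears to meet the collar, and the finger has begun to slip along the pad toward the upright. I'll continue until it bears on the upright, to be sure the jaw is seated.

{"name": "send_rows", "arguments": {"dp": [[0,1,0],[0,2,0],[0,2,0]], "rot": [[0,0,0],[0,0,0],[0,0,0]], "fingers": [0,0,0]}}

```text
time_s: 7.62
tcp_pos: [0.5562, 0.081, 0.082]
tool_rot: [-0.088, 1.57, 0.088]
force: [-0.4, -3.7, 4.7]
width: 0.0006
```

{"name": "send_rows", "arguments": {"dp": [[0,1,0],[0,1.5,0],[0,1.5,0]], "rot": [[0,0,0],[0,0,0],[0,0,0]], "fingers": [0,0,0]}}

```text
time_s: 7.87
tcp_pos: [0.5562, 0.0822, 0.0821]
tool_rot: [-0.088, 1.569, 0.088]
force: [-0.1, -4.0, 4.2]
width: 0.0003
```

{"name": "send_rows", "arguments": {"dp": [[0,1,0],[0,1.5,0],[0,1.5,0]], "rot": [[0,0,0],[0,0,0],[0,0,0]], "fingers": [0,0,0]}}

```text
time_s: 8.12
tcp_pos: [0.5561, 0.0823, 0.082]
tool_rot: [-0.088, 1.569, 0.086]
force: [-0.2, -7.0, 4.2]
width: 0.0004
```

{"name": "send_rows", "arguments": {"dp": [[0,0.5,0],[0,1,0],[0,1,0]], "rot": [[0,0,0],[0,0,0],[0,0,0]], "fingers": [0,0,0]}}

```text
time_s: 8.37
tcp_pos: [0.5561, 0.0824, 0.0821]
tool_rot: [-0.088, 1.569, 0.085]
force: [-0.7, -10.6, 4.4]
width: 0.0006
```

The side force is up to 10.6 N and the TCP has stopped, so the jaw is seated on the collar, well under its 40 N hold. I'll ease the push but keep it slightly forward so that pad friction cannot drag the jaw back, then lift straight up.

{"name": "send_rows", "arguments": {"dp": [[0,-1,0],[0,-1.5,0],[-4,-1.5,0],[-9,-1.5,0],[-14,-2,0],[-24,-3,0],[-40,-5,0],[-60,-5,0]], "rot": [[0,0,0],[0,0,0],[0,0,0],[0,0,0],[0,0,0],[0,0,0],[0,0,0],[0,0,0]], "fingers": [0,0,0,0,0,0,0,0]}}

```text
time_s: 9.03
tcp_pos: [0.5557, 0.0808, 0.1425]
tool_rot: [-0.088, 1.571, 0.09]
force: [0.2, 0.2, 0.9]
width: 0.0007
```

{"name": "send_rows", "arguments": {"dp": [[-30,0,0],[-60,0,0],[-90,0,0],[-115,0,0],[-130,0,0],[-130,0,0],[-130,0,0]], "rot": [[0,0,0],[0,0,0],[0,0,0],[0,0,0],[0,0,0],[0,0,0],[0,0,0]], "fingers": [0,0,0,0,0,0,0]}}

```text
time_s: 9.62
tcp_pos: [0.5568, 0.0809, 0.2732]
tool_rot: [-0.088, 1.567, 0.09]
force: [0.4, 0.3, 0.0]
width: 0.0006
```

Run:
```python
from h import *
s=r.sense(); print(s["tcp_pos"].round(4),s["force"].round(2))
c=imaging.calibration("wrist"); im=imaging.grab_frame("wrist"); cv2.imwrite("pics/w7.png",im[:,:,::-1])
for nm,lo,hi,z in(("yel",(22,120,80),(35,255,255),.082),("red",(0,150,80),(6,255,255),.067)):
    for b,ce in blobs(im,lo,hi,30)[1]: print(nm,b,ce,onplane(c,ce,z).round(4))
```

```text
[0.5568 0.0809 0.2732] [0.36 0.33 0.02]
yel [0, 42, 22, 60, 690] [6.9, 68.4] [ 0.4585 -0.1939  0.082 ]
yel [9, 54, 27, 55, 130] [23.3, 80.3] [ 0.4666 -0.1808  0.082 ]
yel [12, 150, 61, 55, 1917] [41.5, 177.0] [ 0.5492 -0.1722  0.082 ]
yel [76, 169, 7, 19, 38] [79.1, 177.0] [ 0.5453 -0.1376  0.082 ]
yel [289, 193, 34, 45, 1471] [305.2, 214.6] [0.5569 0.0746 0.082 ]
red [605, 27, 35, 86, 372] [625.1, 69.9] [0.3956 0.3461 0.067 ]
red [334, 193, 12, 17, 142] [339.8, 200.9] [0.5426 0.1071 0.067 ]
red [335, 222, 10, 7, 62] [339.4, 225.3] [0.5671 0.11   0.067 ]
red [98, 410, 79, 28, 1538] [136.1, 424.3] [ 0.8339 -0.0964  0.067 ]
```

View pics/w7.png

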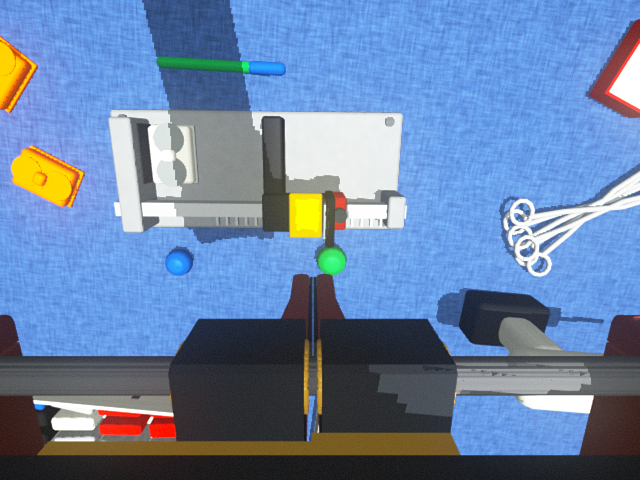

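The hand is clear with no force. The pad has moved about 74 mm. The upright is against the red collar at u≈334, the collar is within about 1 mm of where it was, and the trial still stands by the fixed jaw. I'll draw the hand back and make one last check from the scene camera.

{"name": "send_rows", "arguments": {"dp": [[-10,-10,-15],[-30,-40,-40],[-45,-75,-65],[-55,-110,-80],[-60,-145,-90],[-60,-170,-90],[-60,-180,-90],[-60,-180,-90]], "rot": [[0,0,0],[0,0,0],[0,0,0],[0,0,0],[0,0,0],[0,0,0],[0,0,0],[0,0,0]], "fingers": [0,0,0,0,0,0,0,0]}}

```text
time_s: 10.33
tcp_pos: [0.4866, -0.1112, 0.331]
tool_rot: [-0.085, 1.571, 0.085]
force: [-0.5, 0.4, 1.2]
width: 0.0002
```

Run:
```python
from h import *
s=r.sense(); print(s["time_s"],s["tcp_pos"].round(4),s["force"].round(2),abs(s["joint_velocities"]).max())
a=imaging.grab_frame("scene");b=imaging.grab_frame("side")
A=cv2.resize(a[215:300,250:405],(800,440),interpolation=cv2.INTER_CUBIC)
B=cv2.resize(b[200:330,250:390],(474,440),interpolation=cv2.INTER_CUBIC)
cv2.imwrite("pics/f.png",cv2.resize(np.hstack([A,B]),(800,276))[:,:,::-1])
a0=cv2.imread("pics/scene0.png")[:,:,::-1].copy();b0=cv2.imread("pics/side0.png")[:,:,::-1].copy()
for nm,lo,hi in(("red",(0,150,80),(6,255,255)),("blue",(105,200,110),(125,255,255)),("green",(50,150,80),(75,255,255))):
    for t,i in(("sc0",a0),("sc",a),("sd0",b0),("sd",b)):
        print(nm,t,[x[1] for x in blobs(i,lo,hi,25)[1] if 250<x[1][0]<400 and 200<x[1][1]<330])
```

```text
10.3333 [ 0.4866 -0.1112  0.331 ] [-0.45  0.37  1.17] 0.06469093180018523
red sc0 [[365.5, 261.3]]
red sc [[365.6, 261.3]]
red sd0 [[308.1, 284.3]]
red sd [[307.9, 284.1]]
blue sc0 [[333.9, 216.4], [284.8, 288.9]]
blue sc [[333.9, 216.4], [284.8, 288.9]]
blue sd0 []
blue sd []
green sc0 [[308.0, 214.4], [362.6, 290.1]]
green sc [[308.0, 214.4], [362.7, 290.2]]
green sd0 [[363.3, 254.2], [280.2, 293.4]]
green sd [[363.3, 254.2], [280.2, 293.4]]
```

View pics/f.png

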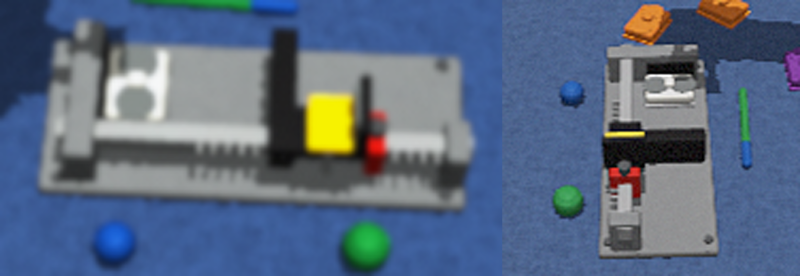

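The jaw's upright is touching the collar in both views. The collar, balls and marker have not moved by more than 0.2 px, and the trial is in place. I'll hand in the job.

```bash
python3 -c "
from cell import order
print(order.close_job())"
```

```text
the job is handed in; nothing more can be done
None
```

The trial is free: I held the yellow release about 8 mm down with the closed fingertips and pushed the sliding jaw back about 74 mm until it rested against the red collar. I then lifted the hand straight up and drew it away. The robot's clock stood at about 10.4 s of the 35 s allowed.

- **Seating:** at the end the side force rose to 10.6 N with the arm no longer advancing, well under the collar's 40 N hold. The scene and side views then showed the jaw's upright touching the collar.
- **Nothing else disturbed:** the collar, green ball and marker moved no more than 0.2 px between the first and last pictures, and the blue ball was unmoved in the scene view. The trial still stands by the fixed jaw. I judged that by eye rather than measuring it.
- **Off plan:** most of the push was by friction on the pad, and the fingertips met the upright plate only in the last few millimetres. No check failed or disagreed.

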